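# Gauge the round end of an extending riser with radius leaves

### The job

Find the radius leaf whose hollow fits the round end of the extending wooden riser in front of you: with the leaf flat on the sideboard and in line with the riser, slide its hollow onto the round end and press it lightly home (a few newtons, under 10). Keeping it so pressed, swing it round the curve some 15 to 20 degrees to one side and back in line to feel that it does not rock, then lay it flat on the middle of the riser's sleeve as the chosen size and let go. Do not bump the round end with 20 N or more, leave the other leaves well clear of the riser, and do not disturb the ornaments.

Things in the scene. Friction and masses are not known exactly. Their poses are not given: they have to be found in the camera images.
- riser_narrow: narrow extending riser, red-brown wood. Fixed sleeve 130 (x) x 72 x 36 mm high; from its -x end, towards the robot, sticks a tongue 52 wide, 24 high, its end an upright half round, radius 26 mm. Origin: underside, middle of the sleeve. The tongue is locked, its pull-out is not measured: the axis of the round end lies 75 to 120 mm from the origin along -x
- riser_broad: broad extending riser, as the narrow one, but sleeve 104 mm wide, tongue 84 mm wide, round end of radius 42 mm. Same frame. One riser stands in front of the robot (y above -0.25 m), the other far to the right (y below -0.35 m); which is which varies
- leaf_26: radius leaf for 26 mm: loose flat aluminium plate 57 mm wide, 8 mm thick, 0.16 kg. +x end hollow (concave arc, radius 26 mm, 120 degrees), -x end a convex nose. Beech grip bar on top, 60 long along x, 16 wide, its top 36 mm above the underside. Origin: underside, below the bar's middle. Along x: hollow's bottom +40, its tips +53, nose -45 mm. The leaves swap places
- leaf_34: radius leaf for 34 mm: loose flat aluminium plate 71 mm wide, 8 mm thick, 0.16 kg. +x end hollow (concave arc, radius 34 mm, 120 degrees), -x end a convex nose. Beech grip bar on top, 60 long along x, 16 wide, its top 36 mm above the underside. Origin: underside, below the bar's middle. Along x: hollow's bottom +40, its tips +57, nose -45 mm. Fits neither riser
- leaf_42: radius leaf for 42 mm: loose flat aluminium plate 85 mm wide, 8 mm thick, 0.16 kg. +x end hollow (concave arc, radius 42 mm, 120 degrees), -x end a convex nose. Beech grip bar on top, 60 long along x, 16 wide, its top 36 mm above the underside. Origin: underside, below the bar's middle. Along x: hollow's bottom +40, its tips +61, nose -45 mm.
- leaf_26_centre (a point): centre of the circle of leaf_26's hollow, 66 mm from the leaf's origin along +x; it lies on the axis of the 26 mm round end when the leaf sits home on it
- leaf_42_centre (a point): centre of the circle of leaf_42's hollow, 82 mm from the leaf's origin along +x; it lies on the axis of the 42 mm round end when the leaf sits home on it
- bamboo_bowl: round bamboo bowl, 160 mm across, 60 mm high; ornament. Origin: centre of underside
- pinch_dish: grey ceramic pinch dish, 72 mm across, 28 mm high; ornament. Origin: centre of underside
- salt_mill: press-button salt mill of clear acrylic, 54 mm across, 126 mm high; ornament. Origin: centre of underside
- nutcracker: steel nutcracker lying flat, 175 mm long along its x, 56 mm wide, 14 mm high; ornament. Origin: middle of underside
Not all that is in view belongs to the job. Leave any pink or purple look-alike of the leaf_42 alone. Leave any blue or pink look-alike of the riser_narrow alone.

How it is judged (in metres and radians):
On the way, in this order (a step that is already met when the one before it is completed fails the run):
1. the fitting leaf lies flat on the sideboard, in line with the riser in front within 0.1 rad, its hollow centred on the round end within 2 mm sideways and pressed to it with 2 to 10 N (((world y of riser_narrow above -0.25 m and angle between leaf_26's own z axis and vertical below 0.06 rad and height (world z) of leaf_26 below 0.004 m and y of leaf_26_centre in the frame of riser_narrow between -0.002 and 0.002 m and contact force between leaf_26 and riser_narrow between 2 and 10 N and angle between the x axis of leaf_26 and the x axis of riser_narrow, either way round below 0.1 rad) or (world y of riser_broad above -0.25 m and angle between leaf_42's own z axis and vertical below 0.06 rad and height (world z) of leaf_42 below 0.004 m and y of leaf_42_centre in the frame of riser_broad between -0.002 and 0.002 m and contact force between leaf_42 and riser_broad between 2 and 10 N and angle between the x axis of leaf_42 and the x axis of riser_broad, either way round below 0.1 rad))), for 0.3 s.
2. it is swung more than 0.2 rad out of line, still flat, centred on the curve within 2.5 mm and touching it with 1 to 10 N (((world y of riser_narrow above -0.25 m and angle between leaf_26's own z axis and vertical below 0.06 rad and height (world z) of leaf_26 below 0.004 m and y of leaf_26_centre in the frame of riser_narrow between -0.0025 and 0.0025 m and contact force between leaf_26 and riser_narrow between 1 and 10 N and angle between the x axis of leaf_26 and the x axis of riser_narrow, either way round above 0.2 rad) or (world y of riser_broad above -0.25 m and angle between leaf_42's own z axis and vertical below 0.06 rad and height (world z) of leaf_42 below 0.004 m and y of leaf_42_centre in the frame of riser_broad between -0.0025 and 0.0025 m and contact force between leaf_42 and riser_broad between 1 and 10 N and angle between the x axis of leaf_42 and the x axis of riser_broad, either way round above 0.2 rad))), for 0.2 s.
3. it is back in line within 0.1 rad, still flat, centred within 2.5 mm and touching with 1 to 10 N (((world y of riser_narrow above -0.25 m and angle between leaf_26's own z axis and vertical below 0.06 rad and height (world z) of leaf_26 below 0.004 m and y of leaf_26_centre in the frame of riser_narrow between -0.0025 and 0.0025 m and contact force between leaf_26 and riser_narrow between 1 and 10 N and angle between the x axis of leaf_26 and the x axis of riser_narrow, either way round below 0.1 rad) or (world y of riser_broad above -0.25 m and angle between leaf_42's own z axis and vertical below 0.06 rad and height (world z) of leaf_42 below 0.004 m and y of leaf_42_centre in the frame of riser_broad between -0.0025 and 0.0025 m and contact force between leaf_42 and riser_broad between 1 and 10 N and angle between the x axis of leaf_42 and the x axis of riser_broad, either way round below 0.1 rad))), for 0.2 s.
At the end, for the whole second after the job is handed in: the fitting leaf lies released, flat and at rest on top of the sleeve of the riser in front (its underside 34 to 39 mm above the sideboard), its origin within 30 mm of the sleeve's middle; the origins of the other two leaves are more than 190 mm from the sleeve's middle (((world y of riser_narrow above -0.25 m and horizontal distance between leaf_26 and riser_narrow below 0.03 m and height (world z) of leaf_26 between 0.034 and 0.039 m and angle between leaf_26's own z axis and vertical below 0.06 rad and linear speed of leaf_26 below 0.01 m/s and horizontal distance between each of leaf_34, leaf_42 and riser_narrow above 0.19 m) or (world y of riser_broad above -0.25 m and horizontal distance between leaf_42 and riser_broad below 0.03 m and height (world z) of leaf_42 between 0.034 and 0.039 m and angle between leaf_42's own z axis and vertical below 0.06 rad and linear speed of leaf_42 below 0.01 m/s and horizontal distance between each of leaf_26, leaf_34 and riser_broad above 0.19 m))); the robot touches nothing.
It fails at once if a leaf on the sideboard is pressed or bumped against a riser with more than 20 N ((contact force between leaf_26 and riser_narrow above 20 N and height (world z) of leaf_26 below 0.02 m) or (contact force between leaf_26 and riser_broad above 20 N and height (world z) of leaf_26 below 0.02 m) or (contact force between leaf_34 and riser_narrow above 20 N and height (world z) of leaf_34 below 0.02 m) or (contact force between leaf_34 and riser_broad above 20 N and height (world z) of leaf_34 below 0.02 m) or (contact force between leaf_42 and riser_narrow above 20 N and height (world z) of leaf_42 below 0.02 m) or (contact force between leaf_42 and riser_broad above 20 N and height (world z) of leaf_42 below 0.02 m)).
It fails at once if an ornament is moved more than 20 mm or the salt mill tipped (distance of any of bamboo_bowl, pinch_dish, salt_mill, nutcracker from where it was at the start of the episode above 0.02 m or angle between salt_mill's own z axis and vertical above 0.3 rad).
It also fails if it takes over 66 s, if anything falls off the work surface, if the arm or the gripper's body presses on something with over 40 N, if the wrist force passes 120 N, or if a joint passes its speed limit or range.

### The arm

A 6-joint arm with a two-finger parallel gripper is mounted at the origin on the work surface. World frame = base frame: x ahead of the robot, y to its left, z up, the work surface at z = 0. Lengths are in mm, angles in degrees, forces in N, time in s.
With the tool pointing down it reaches from about 275 to 975 mm from the base axis. Payload 8.4 kg.
Tool frame: the origin (TCP) lies between the finger pads; the fingertips stand 19 mm ahead of it and the grasp point (between the pads) is the TCP; z points along the fingers, y is the direction in which the jaws open and shut (so a half turn about z gives the same grasp; the last joint's range is limited). The gripper opens to 92 mm and grips with 3 to 60 N. Pads are 20 mm wide; open, the fingers measure 128 mm over their backs; the gripper's body (75 mm by 189 mm) begins 69 mm behind the grasp point.
Start: joints at [-72.96, 20.225, 93.587, -0, 66.188, -0.138], TCP at [184.579, -597.125, 233.583] pointing down, gripper open.
Joint ranges: [-150.9, 150.9], [-52.94, 120.26], [3.33, 152.33], [-74.26, 254.26], [0, 154.13], [-172.89, 172.89]. Speed limits (degrees/s): [127.2, 127.2, 159.86, 180, 180, 180].

### API

Orientations are given as a 3x3 rotation matrix whose columns are the frame's x, y, z axes.
In Python, from rig import bot, imaging gives the robot as it stands.
- The arm moves only by the tool step_arm, never from a script. Its argument "commands" is a list of rows, each a list of 7 numbers: the shift along the tool's x, y, z in cm, then the turn, a rotation vector about the tool's x, y, z in degrees, then the closure in counts, from 0 (fully open) to 255 (shut). In form: [[tx, ty, tz, rx, ry, rz, grip], ...]. A call has 1 to 8 rows; each row shifts and turns the commanded pose from where the row before left it, along the tool's axes as they then stand; what a row does not reach is not made up. A row lasts 1/12 s, in which the tool goes at most 41.7 mm and 7.16 degrees, less where a joint would pass 70% of its speed; a pose out of reach is approached as far as the arm can. A call is refused whole if a number of a shift passes 4.17 or a number of a turn 7.16, either way. A call with a gripper value outside its range is refused whole. The fingers move at their own pace and stop on an object; "grip_force" is the grip in N (left out, the last holds). Time passes only in rows, so rows that do not move let the fingers close. It gives the time, the measured TCP pose, the force and the opening at its end, in the units of the state.
- bot.get_state(): the state, without advancing time (a new reading comes with each control period).
- imaging.snapshot(name): name is "scene" or "top"; returns the picture (400x640x3 uint8, red, green, blue); there is no depth.
- imaging.camera_params(name): a dict with "fx", "fy", "cx", "cy" (pixels), "R" (3x3) and "t" (3): a world point X has camera coordinates R X + t. Camera axes: x right, y down, z forward; pixel columns grow to the right and rows downward; lengths in mm; the calibration is good to about 2 mm. A picture is of the moment at which its call begins. camera_params takes no time and is no camera call.
- bot.sign_off(): hands the job in, once; it reports no verdict.
The state is a dict: "time": time; "joint_positions": joint angles; "joint_vel": joint speeds; "effort": joint torques, N m; "tcp_pos": TCP position; "eef_rot": TCP orientation; "ft_force": force on the tool from outside, world axes, zero at the start; "ft_torque": the same for the moment, N m; "finger_gap": opening from 0.0 (shut) to 1.0 (fully open).
Only numpy, scipy, OpenCV 4.12 (cv2) and the standard library are available. Lean on these libraries where they do the work, as an engineer would, in place of code of your own. Each camera call takes 0.05 s, during which the arm holds its last target. There are 200 camera calls.

## Working session

There is one attempt and no reset: what is moved stays moved. The work goes in short steps, Python scripts to look and compute and a tool call to move; the robot and the scene stay as the last step left them, time stands still between calls to the robot, and variables do not carry over. Pictures are saved under pics/ and viewed, about 8 in all and at most 12, crops included, and the job is handed in when it is done.

Besides the shell and the picture viewer there is one more tool, called after "Emit:" by a JSON object that holds its "method" and its "body". step_arm: Moves the arm, as the interface text tells. Its arguments: {"type":"object","properties":{"commands":{"type":"array"},"grip_force":{"type":"number"}},"required":["commands"]}

```bash
mkdir -p pics; ls; python3 - <<'E'
from rig import bot, imaging
import cv2
for n in("scene","top"):
    im=imaging.snapshot(n); cv2.imwrite(f"pics/{n}0.png",im[:,:,::-1])
    p=imaging.camera_params(n); print(n,p)
s=bot.get_state(); print(s)
E
```

```text
pics
scene {'fx': 416.59555306886784, 'fy': 416.59555306886784, 'cx': 321.20558061695584, 'cy': 201.21520219568, 'R': array([[-0.26531229,  0.96415491, -0.00383478],
       [ 0.55920325,  0.15063686, -0.81523019],
       [-0.78543053, -0.21843501, -0.57912437]]), 't': array([ 168.70260923, -270.24603117, 1653.35697922])}
top {'fx': 501.1170533109613, 'fy': 501.1170533109613, 'cx': 321.3813647699321, 'cy': 198.20613522257997, 'R': array([[ 0.02368218, -0.99968846, -0.00788295],
       [-0.99214421, -0.02253313, -0.12305338],
       [ 0.12283742,  0.01073519, -0.99236874]]), 't': array([ -45.62992156,  544.94324504, 1585.1481615 ])}
{'time': 0.1, 'joint_positions': array([-7.29602403e+01,  2.02559951e+01,  9.36231453e+01, -1.97414435e-03,
        6.61893569e+01, -1.36871020e-01]), 'joint_vel': array([ 0.03005616, -0.01764614, -0.15949582, -0.05458832,  0.06416759,
       -0.00304659]), 'effort': array([ 3.73478533e-04, -5.94909132e+01, -3.34929872e+01,  6.99992222e-02,
        1.83422881e-02, -3.28896351e-05]), 'tcp_pos': array([ 184.44937894, -596.7305433 ,  232.978738  ]), 'eef_rot': array([[ 9.55394775e-01,  2.95331475e-01, -3.80463637e-04],
       [ 2.95331718e-01, -9.55394102e-01,  1.13378600e-03],
       [-2.86500239e-05, -1.19557620e-03, -9.99999285e-01]]), 'ft_force': array([0.23366976, 0.01384582, 0.61679665]), 'ft_torque': array([-0.00360672,  0.03499345,  0.01986564]), 'finger_gap': 1.001192404151359}
```

View pics/scene0.png

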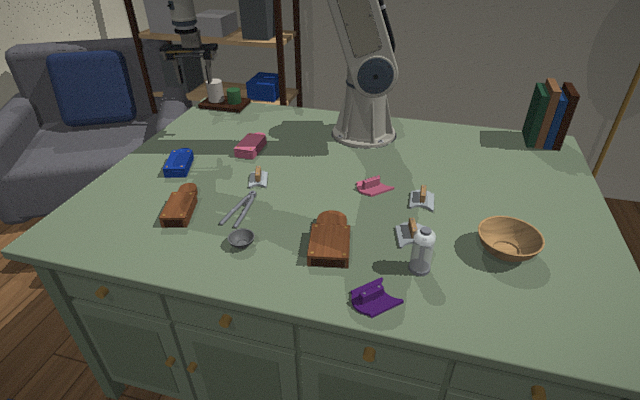

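View pics/top0.png

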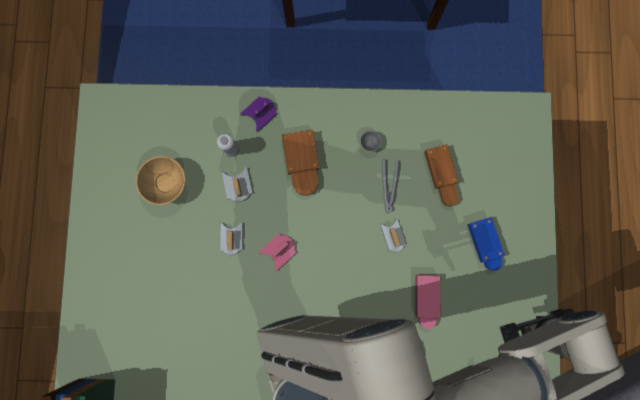

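The scene view shows the broad riser in front (top view about 305,160) and the narrow one at the right (443,175). The metal leaves are at top-view (238,185), (232,240) and (393,236). The pink, purple and blue look-alikes are separate from these. Next I'll measure them.

```bash
cat > h.py <<'E'
import numpy as np, cv2
from rig import bot, imaging
P={n:imaging.camera_params(n) for n in("scene","top")}
def ray(n,uv,z):
    p=P[n]; uv=np.atleast_2d(np.asarray(uv,float))
    d=np.c_[(uv[:,0]-p['cx'])/p['fx'],(uv[:,1]-p['cy'])/p['fy'],np.ones(len(uv))]@p['R']
    c=-p['R'].T@p['t']; k=(z-c[2])/d[:,2]
    return c+k[:,None]*d
def proj(n,X):
    p=P[n]; c=np.atleast_2d(X)@p['R'].T+p['t']
    return np.c_[p['fx']*c[:,0]/c[:,2]+p['cx'],p['fy']*c[:,1]/c[:,2]+p['cy']]
E
python3 - <<'E'
from h import *
a=cv2.imread("pics/top0.png")
c=cv2.resize(a[95:265,205:335],None,fx=4.6,fy=4.6/1.3,interpolation=cv2.INTER_CUBIC) if 0 else cv2.resize(a[120:265,205:335],None,fx=4,fy=4,interpolation=cv2.INTER_CUBIC)
s=cv2.resize(cv2.imread("pics/top0.png")[205:265,360:430],None,fx=4,fy=4,interpolation=cv2.INTER_CUBIC)
o=np.zeros((580,800,3),np.uint8);o[:,:520]=c;o[:240,520:800]=s
cv2.imwrite("pics/c1.png",o)
hsv=cv2.cvtColor(a,cv2.COLOR_BGR2HSV)
# silver: low saturation & bright
m=((hsv[...,1]<45)&(hsv[...,2]>90)).astype(np.uint8)
for (u,v) in((238,185),(232,240),(393,236)):
    print((u,v), hsv[v-8:v+9:4,u-8:u+9:4].reshape(-1,3).tolist())
m[300:]=0;m[:90]=0
n,l,st,ce=cv2.connectedComponentsWithStats(m)
for i in range(1,n):
    if st[i,4]>60: print(st[i],ce[i])
E
```

```text
(238, 185) [[103, 19, 164], [21, 26, 140], [104, 19, 146], [100, 17, 134], [101, 19, 151], [101, 17, 165], [17, 92, 153], [18, 64, 68], [100, 16, 93], [102, 17, 146], [101, 17, 165], [18, 90, 156], [17, 110, 104], [100, 16, 94], [99, 17, 108], [103, 18, 166], [17, 13, 136], [17, 115, 135], [100, 16, 93], [100, 16, 95], [103, 18, 167], [101, 13, 158], [16, 82, 133], [98, 11, 89], [100, 16, 94]]
(232, 240) [[106, 19, 176], [16, 102, 160], [18, 74, 83], [100, 16, 97], [100, 21, 110], [106, 19, 177], [17, 111, 159], [17, 92, 78], [105, 16, 97], [103, 16, 110], [104, 19, 176], [16, 108, 160], [18, 89, 77], [100, 16, 96], [102, 18, 145], [104, 19, 176], [17, 110, 146], [18, 78, 78], [100, 16, 96], [104, 19, 148], [103, 17, 175], [18, 103, 156], [18, 64, 80], [101, 17, 121], [104, 19, 148]]
(393, 236) [[103, 17, 175], [102, 17, 151], [16, 55, 143], [101, 17, 122], [51, 35, 95], [105, 20, 179], [100, 11, 136], [15, 62, 147], [96, 11, 113], [90, 14, 109], [101, 16, 171], [102, 16, 158], [17, 116, 154], [17, 76, 128], [101, 18, 116], [57, 22, 128], [104, 19, 172], [17, 82, 115], [17, 114, 157], [101, 18, 116], [48, 40, 139], [103, 20, 177], [103, 12, 146], [15, 63, 146], [99, 15, 116]]
[   62    90   494   210 83665] [300.52901452 194.20935875]
[367 136  11  11  94] [371.76595745 140.46808511]
[516 293  32   7 116] [535.93965517 297.17241379]
```

View pics/c1.png

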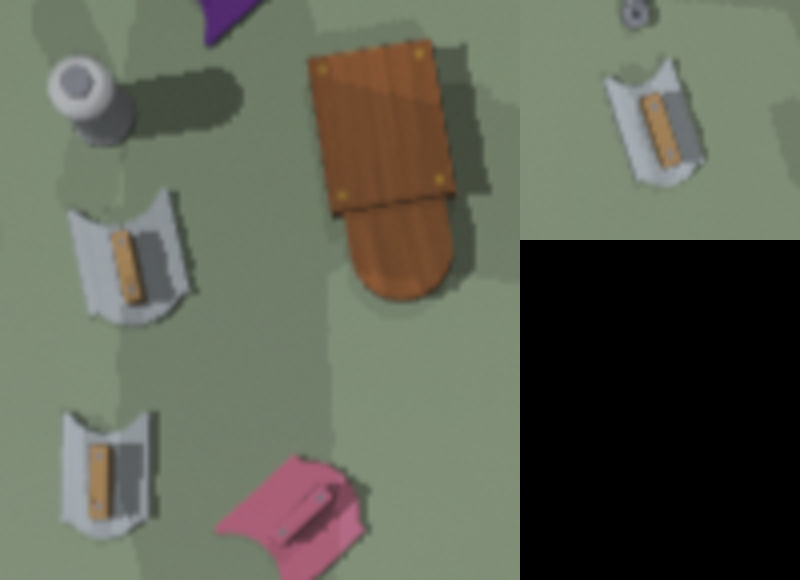

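The big leaf next to the mill, at top px (238,185), is leaf_42. Its hollow faces away from the robot (tips about 222,173 and 247,167). The riser round end is at about (306,195).

```bash
cat > m.py <<'E'
from h import *
def warp(im,z,x0,x1,y0,y1,s=0.5):
    # ortho view of plane z: col = (y1-y)/s, row=(x1-x)/s
    w,hh=int((y1-y0)/s),int((x1-x0)/s)
    X=np.array([[x1,y1,z],[x1,y0,z],[x0,y0,z],[x0,y1,z]],float)
    H=cv2.getPerspectiveTransform(proj("top",X).astype(np.float32),np.float32([[0,0],[w,0],[w,hh],[0,hh]]))
    return cv2.warpPerspective(im,H,(w,hh),flags=cv2.INTER_CUBIC)
def toxy(c,x1,y1,s=0.5):
    c=c.reshape(-1,2); return np.c_[x1-c[:,1]*s,y1-c[:,0]*s]
def big(m):
    cs,_=cv2.findContours(m.astype(np.uint8),cv2.RETR_EXTERNAL,cv2.CHAIN_APPROX_NONE)
    return max(cs,key=cv2.contourArea)
def circ(p):
    A=np.c_[2*p,np.ones(len(p))]; s=np.linalg.lstsq(A,(p**2).sum(1),rcond=None)[0]
    return s[:2],np.sqrt(s[2]+s[0]**2+s[1]**2)
E
python3 - <<'E'
from m import *
a=cv2.imread("pics/top0.png")
print("cam",-P['top']['R'].T@P['top']['t'])
for n,uv,z in(("leaf42",(238,185),0),("l34",(232,240),0),("l26",(393,236),0),("riser",(301,152),36),("milltop",(225,142),126),("bowl",(162,181),30)): print(n,ray("top",uv,z)[0].round())
c=ray("top",(238,185),8)[0]; x1,y1=c[0]+75,c[1]+75
w=warp(a,8,c[0]-75,x1,c[1]-75,y1); h=cv2.cvtColor(w,cv2.COLOR_BGR2HSV).astype(int)
m=(h[...,0]>80)&(h[...,0]<125)|(h[...,0]<26)&(h[...,1]>20)
m=cv2.morphologyEx(m.astype(np.uint8),cv2.MORPH_OPEN,np.ones((5,5)))
k=big(m); r=cv2.minAreaRect(k); q=toxy(cv2.boxPoints(r),x1,y1); print("leaf rect",q.round(1).tolist(),np.array(r[1])/2)
v=w.copy(); cv2.drawContours(v,[k],-1,(0,0,255),1)
# bar top
w2=warp(a,36,c[0]-75,x1,c[1]-75,y1); h=cv2.cvtColor(w2,cv2.COLOR_BGR2HSV).astype(int)
mb=(h[...,0]<26)&(h[...,1]>75)&(h[...,2]>110); kb=big(mb); rb=cv2.minAreaRect(kb); q=toxy(cv2.boxPoints(rb),x1,y1); print("bar",q.round(1).tolist(),np.array(rb[1])/2,rb[2],"c",q.mean(0))
v2=w2.copy(); cv2.drawContours(v2,[kb],-1,(0,0,255),1)
# riser
c=ray("top",(303,162),24)[0]; x1,y1=c[0]+150,c[1]+110
outs=[]
for z in(36,24):
    w=warp(a,z,c[0]-150,x1,c[1]-110,y1); h=cv2.cvtColor(w,cv2.COLOR_BGR2HSV).astype(int)
    m=((h[...,0]<18)&(h[...,1]>110)); m=cv2.morphologyEx(m.astype(np.uint8),cv2.MORPH_OPEN,np.ones((5,5)))
    k=big(m); p=toxy(k,x1,y1); vv=w.copy(); cv2.drawContours(vv,[k],-1,(0,255,0),1); outs.append(vv)
    np.save(f"k{z}.npy",p); print(z,"ext x",p[:,0].min(),p[:,0].max(),"y",p[:,1].min(),p[:,1].max())
o=np.zeros((600,300+440,3),np.uint8); o[:300,:300]=v[:300,:300]; o[300:600,:300]=v2[:300,:300]; o[:,300:]=outs[1][:600,:440]
cv2.imwrite("pics/c2.png",o)
E
```

```text
cam [ 347.02739403  -50.35329518 1639.74890072]
leaf42 [588. 245.   0.]
l34 [406. 256.   0.]
l26 [ 431. -269.    0.]
riser [696.  37.  36.]
milltop [703. 268. 126.]
bowl [591. 488.  30.]
leaf rect [[627.1, 299.6], [648.0, 216.9], [546.6, 191.3], [525.7, 274.0]] [104.6388092   85.33986664]
bar [[605.0, 257.4], [608.1, 244.3], [551.8, 231.0], [548.7, 244.1]] [57.88626099 13.43040657] 76.6908187866211 c [578.39826662 244.21187113]
36 ext x 557.2704250527069 771.2704250527069 y -20.27433274900605 101.72566725099395
24 ext x 558.7704250527069 774.2704250527069 y -20.27433274900605 102.72566725099395
```

View pics/c2.png

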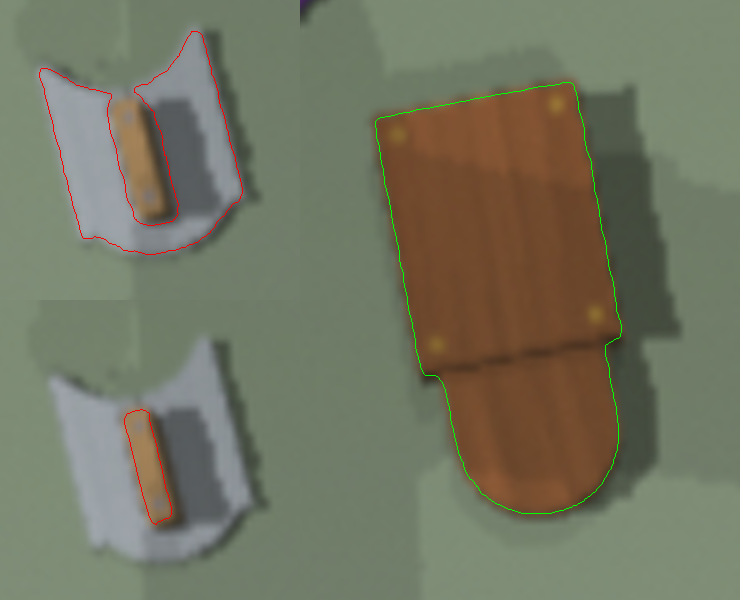

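Segmentation is good: leaf_42 is 85 mm wide with yaw about 14°, and the riser contour is clean. Next I'll fit the riser axis and the round end.

```bash
python3 - <<'E'
from m import *
p=np.load("k36.npy"); p24=np.load("k24.npy")
# sleeve side edges at z=36, fit lines
r0=cv2.minAreaRect(p.astype(np.float32)); 
th=np.radians(10.5)
for it in range(3):
    u=np.array([np.cos(th),np.sin(th)]);n=np.array([-u[1],u[0]])
    o=np.array([696,37.]); a,b=(p-o)@u,(p-o)@n
    L=np.polyfit(a[(b>40)&(abs(a)<45)],b[(b>40)&(abs(a)<45)],1); R=np.polyfit(a[(b<-40)&(abs(a)<45)],b[(b<-40)&(abs(a)<45)],1)
    th+=np.arctan((L[0]+R[0])/2)
F=a.max(); print("yaw",np.degrees(th),"L,R slopes",L,R,"a ends",a.max())
mid=(L[1]+R[1])/2; o=o+mid*n+ (np.median(a[(a>55)&(abs(b)<40)])-65)*u; print("sleeve centre",o)
a,b=(p24-o)@u,(p24-o)@n
s=(a<-95); 
print("end a",a.min())
for lo in(-75,-80,-90):
    t=a<lo
    c,r=circ(np.c_[a,b][t]); print("circle in riser frame",lo,c,r)
t=(a>-95)&(a<-75); print("tongue sides",np.median(b[t&(b>0)]),np.median(b[t&(b<0)]))
E
```

```text
yaw 10.685309428457545 L,R slopes [7.43319603e-04 5.39026262e+01] [-7.43319962e-04 -4.76616718e+01] a ends 68.9455094649158
sleeve centre [698.83421662  40.71031809]
end a -142.4530725185889
circle in riser frame -75 [-98.67473901  -0.12196034] 42.694493515069645
circle in riser frame -80 [-99.7266119   -0.12796097] 41.99612626125023
circle in riser frame -90 [-101.10808269   -0.16630894] 41.03525798754666
tongue sides 40.984151590377905 -40.99859886993184
```

Emit:
{"method": "step_arm", "body": {"commands": [[2.6,-2.86,0,0,0,0,0],[2.6,-2.86,0,0,0,0,0],[2.6,-2.86,0,0,0,0,0],[2.6,-2.86,0,0,0,0,0],[2.6,-2.86,0,0,0,0,0],[2.6,-2.86,0,0,0,0,0],[2.6,-2.86,0,0,0,0,0],[2.6,-2.86,0,0,0,0,0]], "grip_force": 20}}

```text
time: 0.77
tcp_pos: [315.9, -315.3, 233.4]
eef_rot: [[0.956, 0.295, -0.0], [0.295, -0.956, 0.0], [-0.0, -0.0, -1.0]]
ft_force: [0.3, -0.0, -0.5]
finger_gap: 1.001
```

Emit:
{"method": "step_arm", "body": {"commands": [[2.6,-2.86,0,0,0,0,0],[2.6,-2.86,0,0,0,0,0],[2.6,-2.86,0,0,0,0,0],[2.6,-2.86,0,0,0,0,0],[2.6,-2.86,0,0,0,0,0],[2.6,-2.86,0,0,0,0,0],[2.6,-2.86,0,0,0,0,0],[2.6,-2.86,0,0,0,0,0]]}}

```text
time: 1.43
tcp_pos: [447.1, -35.1, 233.6]
eef_rot: [[0.955, 0.295, 0.0], [0.295, -0.955, -0.0], [0.0, 0.0, -1.0]]
ft_force: [1.1, -1.1, 0.5]
finger_gap: 0.997
```

Emit:
{"method": "step_arm", "body": {"commands": [[2.6,-2.86,0,0,0,0,0],[2.6,-2.86,0,0,0,0,0],[2.6,-2.86,0,0,0,0,0],[2.6,-2.86,0,0,0,0,0],[2.6,-2.86,0,0,0,0,0],[2.6,-2.86,0,0,0,0,0],[2.6,-2.86,0,0,0,0,0],[0,0,0,0,0,0,0]]}}

```text
time: 2.1
tcp_pos: [563.9, 213.5, 233.2]
eef_rot: [[0.955, 0.298, 0.002], [0.298, -0.955, 0.002], [0.002, -0.002, -1.0]]
ft_force: [-1.7, 0.1, -0.2]
finger_gap: 0.996
```

Emit:
{"method": "step_arm", "body": {"commands": [[1.16,-1.23,0,0,0,0,0],[1.17,-1.23,0,0,0,3.4,0],[0,0,3.5,0,0,0,0],[0,0,3.5,0,0,0,0],[0,0,3.5,0,0,0,0],[0,0,3.0,0,0,0,0],[0,0,0,0,0,0,0],[0,0,0,0,0,0,0]]}}

```text
time: 2.77
tcp_pos: [575.4, 237.7, 97.4]
eef_rot: [[0.971, 0.238, -0.004], [0.238, -0.971, -0.001], [-0.004, 0.001, -1.0]]
ft_force: [0.5, -0.0, 0.3]
finger_gap: 1.0
```

Emit:
{"method": "step_arm", "body": {"commands": [[0.48,-0.52,1.7,0,0,0,0],[0,0,1.7,0,0,0,0],[0,0,1.7,0,0,0,0],[0,0,1.6,0,0,0,0],[0,0,0,0,0,0,0],[0,0,0,0,0,0,0],[0,0,0,0,0,0,0],[0,0,0,0,0,0,0]]}}

```text
time: 3.43
tcp_pos: [581.3, 245.0, 33.7]
eef_rot: [[0.971, 0.238, 0.003], [0.238, -0.971, 0.001], [0.003, -0.0, -1.0]]
ft_force: [-0.1, 0.3, -0.2]
finger_gap: 0.999
```

Emit:
{"method": "step_arm", "body": {"commands": [[-0.25,0.05,0.35,0,0,0,0],[0,0,0,0,0,0,120],[0,0,0,0,0,0,200],[0,0,0,0,0,0,255],[0,0,0,0,0,0,255],[0,0,0,0,0,0,255],[0,0,0,0,0,0,255],[0,0,0,0,0,0,255]], "grip_force": 25}}

```text
time: 4.1
tcp_pos: [577.8, 243.5, 28.1]
eef_rot: [[0.971, 0.238, -0.0], [0.238, -0.971, 0.0], [-0.0, -0.0, -1.0]]
ft_force: [-0.5, 0.2, 0.8]
finger_gap: 0.515
```

```bash
python3 - <<'E'
from m import *
for i in range(4):
    im=imaging.snapshot("top"); s=bot.get_state(); print(s['time'],s['tcp_pos'],s['ft_force'],s['finger_gap'])
a=im[:,:,::-1].copy(); cv2.imwrite("pics/top1.png",a)
s=imaging.snapshot("scene")[:,:,::-1]
o=np.hstack([cv2.resize(a[130:230,190:330],None,fx=3,fy=3),cv2.resize(s[150:250,360:480],None,fx=3,fy=3)])
cv2.imwrite("pics/c3.png",o)
E
```

```text
4.15 [577.74947545 243.42493761  28.06318153] [ 0.69132858 -0.67319697  0.4470035 ] 0.4738405577503
4.2 [577.75028888 243.45455904  28.07551978] [-0.65598094  0.33384284 -0.23658769] 0.42659286050288897
4.25 [577.7435302  243.42203819  28.05480079] [ 0.78227108 -0.61443947  0.41030524] 0.3837384260615859
4.3 [577.761951   243.44662772  28.07727487] [-0.03955044  0.42573941 -0.9240496 ] 0.3427319683462279
```

View pics/c3.png

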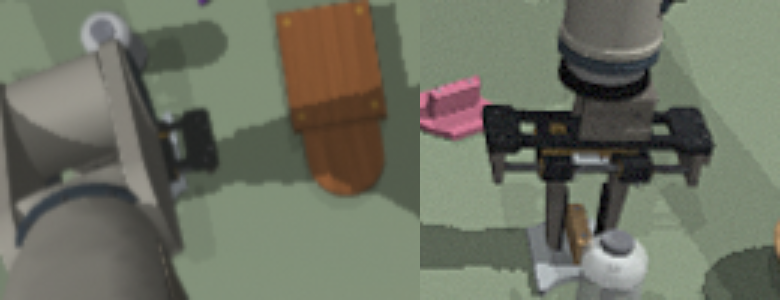

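The picture shows the jaws straddling the beech bar and still closing. I'll let them finish.

Emit:
{"method": "step_arm", "body": {"commands": [[0,0,-0.1,0,0,0,255],[0,0,0,0,0,0,255],[0,0,0,0,0,0,255],[0,0,0,0,0,0,255],[0,0,0,0,0,0,255],[0,0,0,0,0,0,255],[0,0,0,0,0,0,255],[0,0,0,0,0,0,255]]}}

```text
time: 5.02
tcp_pos: [577.8, 243.4, 29.2]
eef_rot: [[0.971, 0.238, 0.0], [0.238, -0.971, 0.0], [0.0, -0.0, -1.0]]
ft_force: [-0.6, -0.3, 3.6]
finger_gap: 0.172
```

Gripped, with an opening of 15.8 mm against a 16 mm bar. Now lift, carry to in front of the round end, and align.

Emit:
{"method": "step_arm", "body": {"commands": [[0,0,-1.0,0,0,0,255],[0,0,-1.5,0,0,0,255],[0,0,-1.0,0,0,0,255],[-0.64,1.07,0,0,0,0,255],[-1.29,2.15,0,0,0,0,255],[-1.29,2.15,0,0,0,0,255],[-1.29,2.15,0,0,0,0,255],[-1.29,2.15,0,0,0,0,255]]}}

```text
time: 5.68
tcp_pos: [543.2, 134.0, 63.8]
eef_rot: [[0.971, 0.239, -0.001], [0.239, -0.971, -0.0], [-0.001, 0.0, -1.0]]
ft_force: [0.6, -0.1, -2.1]
finger_gap: 0.169
```

Emit:
{"method": "step_arm", "body": {"commands": [[-1.29,2.15,0,0,0,0,255],[-1.29,2.15,0,0,0,0,255],[-1.29,2.15,0,0,0,0,255],[-1.29,2.15,0,0,0,0,255],[-1.29,2.15,0,0,0,0,255],[-0.62,1.07,0,0,0,3.07,255],[0,0,0,0,0,0,255],[0,0,0,0,0,0,255]]}}

```text
time: 6.35
tcp_pos: [503.3, 3.2, 64.0]
eef_rot: [[0.983, 0.185, -0.0], [0.185, -0.983, 0.0], [-0.0, -0.0, -1.0]]
ft_force: [0.1, -0.1, -1.8]
finger_gap: 0.171
```

Emit:
{"method": "step_arm", "body": {"commands": [[0,-0.06,1.0,0,0,0,255],[0,0,1.0,0,0,0,255],[0,0,0.9,0,0,0,255],[0,0,0.4,0,0,0,255],[0,0,0,0,0,0,255],[0,0,0,0,0,0,255]]}}

```text
time: 6.85
tcp_pos: [503.5, 5.1, 30.3]
eef_rot: [[0.982, 0.187, -0.001], [0.187, -0.982, 0.0], [-0.001, -0.0, -1.0]]
ft_force: [0.9, -0.6, -1.7]
finger_gap: 0.175
```

```bash
python3 - <<'E'
from m import *
a=imaging.snapshot("top")[:,:,::-1].copy(); s=imaging.snapshot("scene")[:,:,::-1].copy(); cv2.imwrite("pics/top2.png",a); cv2.imwrite("pics/scene2.png",s)
st=bot.get_state(); print(st['tcp_pos'],st['ft_force'],st['ft_torque'])
o=np.hstack([cv2.resize(a[130:260,250:380],None,fx=3,fy=3,interpolation=2),cv2.resize(s[150:280,260:390],None,fx=3,fy=3,interpolation=2)])
cv2.imwrite("pics/c4.png",o)
E
```

```text
[503.82792118   4.8762032   30.88661469] [-1.27284915 -0.19733885 -1.41528492] [0.00234119 0.00115293 0.00475639]
```

View pics/c4.png

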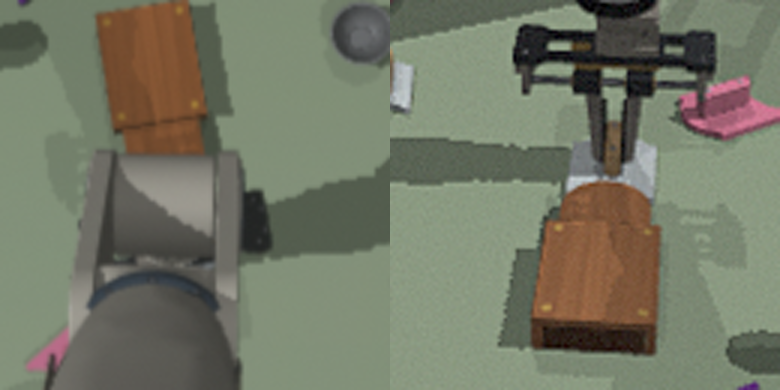

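Leaf is aligned, flat, with a ~15 mm gap before the round end in both views. I'll correct 1 mm sideways and approach.

Emit:
{"method": "step_arm", "body": {"commands": [[0.3,0.08,0.1,0,0,0,255],[0.4,0,0,0,0,0,255],[0.3,0,0,0,0,0,255],[0,0,0,0,0,0,255],[0,0,0,0,0,0,255],[0,0,0,0,0,0,255]]}}

```text
time: 7.45
tcp_pos: [513.7, 5.7, 30.1]
eef_rot: [[0.983, 0.186, -0.0], [0.186, -0.983, -0.0], [-0.0, -0.0, -1.0]]
ft_force: [-0.5, -0.3, -2.0]
finger_gap: 0.171
```

```bash
cat > st.py <<'E'
from rig import bot; import numpy as np
u=np.array([.9827,.1854]);n=np.array([-.1854,.9827]);A=np.array([600.2,22.1])
s=bot.get_state();d=s['tcp_pos'][:2]-A;R=s['eef_rot'];f=s['ft_force']
print("along %.2f lat %.2f z %.2f yaw %.2f | F along %.1f lat %.1f z %.1f"%(d@u,d@n,s['tcp_pos'][2],np.degrees(np.arctan2(R[1,0],R[0,0])),f[:2]@u,f[:2]@n,f[2]),s['time'])
E
python3 st.py
```

```text
along -87.99 lat -0.06 z 30.09 yaw 10.71 | F along -0.5 lat -0.2 z -2.0 7.45
```

Emit:
{"method": "step_arm", "body": {"commands": [[0.1,0,0.04,0,0,0,255],[0.1,0,0,0,0,0,255],[0.1,0,0,0,0,0,255],[0.05,0,0,0,0,0,255],[0,0,0,0,0,0,255],[0,0,0,0,0,0,255]]}}

```text
time: 7.95
tcp_pos: [517.2, 6.4, 29.7]
eef_rot: [[0.983, 0.186, 0.0], [0.186, -0.983, 0.0], [0.0, -0.0, -1.0]]
ft_force: [1.1, -1.0, -1.7]
finger_gap: 0.17
```

```bash
python3 st.py
```

```text
along -84.43 lat -0.05 z 29.68 yaw 10.71 | F along 0.9 lat -1.1 z -1.7 7.95
```

Still free. Small steps from here.

Emit:
{"method": "step_arm", "body": {"commands": [[0.03,0,0,0,0,0,255],[0.03,0,0,0,0,0,255],[0.03,0,0,0,0,0,255],[0,0,0,0,0,0,255]]}}

```text
time: 8.28
tcp_pos: [518.1, 6.5, 29.7]
eef_rot: [[0.983, 0.186, -0.0], [0.186, -0.983, -0.0], [-0.0, 0.0, -1.0]]
ft_force: [-0.2, -0.2, -1.1]
finger_gap: 0.174
```

Emit:
{"method": "step_arm", "body": {"commands": [[0.02,0,0,0,0,0,255],[0.02,0,0,0,0,0,255],[0,0,0,0,0,0,255]]}}

```text
time: 8.53
tcp_pos: [518.3, 6.6, 29.6]
eef_rot: [[0.983, 0.186, -0.001], [0.186, -0.983, -0.0], [-0.001, -0.0, -1.0]]
ft_force: [-2.1, -1.0, -2.2]
finger_gap: 0.174
```

```bash
python3 st.py
```

```text
along -83.40 lat -0.07 z 29.61 yaw 10.71 | F along -2.2 lat -0.6 z -2.2 8.5333
```

Emit:
{"method": "step_arm", "body": {"commands": [[0.02,0,0,0,0,0,255],[0,0,0,0,0,0,255]]}}

```text
time: 8.7
tcp_pos: [518.4, 6.6, 29.6]
eef_rot: [[0.983, 0.186, -0.001], [0.186, -0.983, -0.0], [-0.001, -0.0, -1.0]]
ft_force: [-1.0, -1.8, -1.9]
finger_gap: 0.177
```

Emit:
{"method": "step_arm", "body": {"commands": [[0,0,0,0,0,0,255]]}}

```text
time: 8.78
tcp_pos: [518.4, 6.6, 29.6]
eef_rot: [[0.983, 0.186, -0.001], [0.186, -0.983, -0.0], [-0.001, -0.0, -1.0]]
ft_force: [-1.6, -1.1, -1.7]
finger_gap: 0.167
```

```bash
python3 st.py
```

```text
along -83.23 lat -0.07 z 29.60 yaw 10.70 | F along -1.8 lat -0.8 z -1.7 8.7833
```

Emit:
{"method": "step_arm", "body": {"commands": [[0.02,0,0,0,0,0,255],[0.02,0,0,0,0,0,255],[0,0,0,0,0,0,255]]}}

```text
time: 9.03
tcp_pos: [518.7, 6.7, 29.6]
eef_rot: [[0.983, 0.186, -0.001], [0.186, -0.983, -0.0], [-0.001, -0.0, -1.0]]
ft_force: [-3.2, -2.0, -1.6]
finger_gap: 0.173
```

Emit:
{"method": "step_arm", "body": {"commands": [[0,0,0,0,0,0,255]]}}

```text
time: 9.12
tcp_pos: [518.7, 6.7, 29.6]
eef_rot: [[0.983, 0.186, -0.001], [0.186, -0.983, -0.0], [-0.001, -0.0, -1.0]]
ft_force: [-3.1, -2.7, -1.8]
finger_gap: 0.172
```

Emit:
{"method": "step_arm", "body": {"commands": [[0,0,0,0,0,0,255]]}}

```text
time: 9.2
tcp_pos: [518.7, 6.7, 29.6]
eef_rot: [[0.983, 0.186, -0.001], [0.186, -0.983, -0.0], [-0.001, -0.0, -1.0]]
ft_force: [-3.2, -1.5, -1.9]
finger_gap: 0.172
```

```bash
python3 st.py
```

```text
along -82.94 lat -0.04 z 29.58 yaw 10.70 | F along -3.4 lat -0.8 z -1.9 9.2
```

The side force of about -1.5 N says the leaf sits a few tenths too far left. I'll ease it right and press a little more.

Emit:
{"method": "step_arm", "body": {"commands": [[0.02,0.02,0,0,0,0,255],[0,0.02,0,0,0,0,255],[0,0,0,0,0,0,255]]}}

```text
time: 9.45
tcp_pos: [518.9, 6.4, 29.6]
eef_rot: [[0.983, 0.186, -0.001], [0.186, -0.983, 0.0], [-0.001, -0.0, -1.0]]
ft_force: [-4.7, -1.9, -2.0]
finger_gap: 0.171
```

Emit:
{"method": "step_arm", "body": {"commands": [[0,0,0,0,0,0,255]]}}

```text
time: 9.53
tcp_pos: [519.0, 6.4, 29.6]
eef_rot: [[0.983, 0.186, -0.001], [0.186, -0.983, 0.0], [-0.001, -0.0, -1.0]]
ft_force: [-4.2, -2.6, -1.9]
finger_gap: 0.171
```

Emit:
{"method": "step_arm", "body": {"commands": [[0,0,0,0,0,0,255]]}}

```text
time: 9.62
tcp_pos: [519.0, 6.4, 29.6]
eef_rot: [[0.983, 0.186, -0.001], [0.186, -0.983, -0.0], [-0.001, -0.0, -1.0]]
ft_force: [-4.4, -1.8, -2.5]
finger_gap: 0.172
```

```bash
python3 st.py
```

```text
along -82.74 lat -0.38 z 29.57 yaw 10.71 | F along -4.6 lat -0.9 z -2.5 9.6167
```

Emit:
{"method": "step_arm", "body": {"commands": [[0,0.02,0,0,0,0,255],[0,0.02,0,0,0,0,255],[0,0.01,0,0,0,0,255],[0,0,0,0,0,0,255],[0,0,0,0,0,0,255]]}}

```text
time: 10.03
tcp_pos: [519.0, 6.1, 29.6]
eef_rot: [[0.983, 0.186, -0.001], [0.186, -0.983, 0.0], [-0.001, -0.0, -1.0]]
ft_force: [-5.1, -0.1, -2.5]
finger_gap: 0.173
```

Emit:
{"method": "step_arm", "body": {"commands": [[0,0,0,0,0,0,255]]}}

```text
time: 10.12
tcp_pos: [519.1, 6.1, 29.6]
eef_rot: [[0.983, 0.186, -0.001], [0.186, -0.983, 0.0], [-0.001, -0.0, -1.0]]
ft_force: [-4.7, 0.7, -1.4]
finger_gap: 0.174
```

Emit:
{"method": "step_arm", "body": {"commands": [[0,0,0,0,0,0,255]]}}

```text
time: 10.2
tcp_pos: [519.1, 6.1, 29.6]
eef_rot: [[0.983, 0.186, -0.001], [0.186, -0.983, 0.0], [-0.001, -0.0, -1.0]]
ft_force: [-5.6, -0.6, -1.5]
finger_gap: 0.177
```

```bash
python3 st.py
```

```text
along -82.69 lat -0.71 z 29.59 yaw 10.72 | F along -5.6 lat 0.5 z -1.5 10.2
```

Home: about 5 N along, near-zero side force. Now swing about the axis (82.6 mm ahead of the TCP), 1° per row, 2 mm steps.

Emit:
{"method": "step_arm", "body": {"commands": [[0.001,0.144,0,0,0,-1,255],[0.001,0.144,0,0,0,-1,255],[0.001,0.144,0,0,0,-1,255],[0.001,0.144,0,0,0,-1,255],[0,0,0,0,0,0,255]]}}

```text
time: 10.62
tcp_pos: [520.4, 0.2, 29.6]
eef_rot: [[0.967, 0.255, -0.001], [0.255, -0.967, 0.0], [-0.001, -0.0, -1.0]]
ft_force: [-5.0, -0.0, -0.4]
finger_gap: 0.173
```

```bash
cat >> st.py <<'E'
x=R[:2,0];A2=A-0.57*n; e=s['tcp_pos'][:2]+82.6*x-A2
print("centre err along/lat %.2f %.2f; F leaf-x %.1f, tool-y %.1f"%(e@u,e@n,f@R[:,0],f@R[:,1]))
E
python3 st.py
```

```text
along -82.51 lat -6.71 z 29.56 yaw 14.78 | F along -4.9 lat 0.9 z -0.4 10.6167
centre err along/lat -0.12 -0.24; F leaf-x -4.8, tool-y -1.3
```

Steady at about 5 N. Continue to about 16°.

Emit:
{"method": "step_arm", "body": {"commands": [[0.001,0.144,0,0,0,-1,255],[0.001,0.144,0,0,0,-1,255],[0.001,0.144,0,0,0,-1,255],[0.001,0.144,0,0,0,-1,255],[0.001,0.142,0,0,0,-1,255],[0,0,0,0,0,0,255]]}}

```text
time: 11.12
tcp_pos: [522.6, -6.8, 29.6]
eef_rot: [[0.941, 0.339, -0.001], [0.339, -0.941, -0.0], [-0.001, -0.0, -1.0]]
ft_force: [-5.2, -2.2, -2.2]
finger_gap: 0.174
```

```bash
python3 st.py
```

```text
along -81.65 lat -13.96 z 29.57 yaw 19.80 | F along -5.5 lat -1.2 z -2.2 11.1167
centre err along/lat -0.09 -0.30; F leaf-x -5.6, tool-y 0.3
```

Emit:
{"method": "step_arm", "body": {"commands": [[0.001,0.144,0,0,0,-1,255],[0.001,0.144,0,0,0,-1,255],[0.001,0.144,0,0,0,-1,255],[0.001,0.144,0,0,0,-1,255],[0,0.142,0,0,0,-1,255],[0,0.142,0,0,0,-1,255],[0,0,0,0,0,0,255]]}}

```text
time: 11.7
tcp_pos: [526.0, -14.8, 29.6]
eef_rot: [[0.9, 0.435, -0.0], [0.435, -0.9, -0.0], [-0.0, 0.0, -1.0]]
ft_force: [-4.4, -3.0, -2.1]
finger_gap: 0.172
```

```bash
python3 st.py
```

```text
along -79.78 lat -22.53 z 29.62 yaw 25.82 | F along -4.9 lat -2.2 z -2.1 11.7
centre err along/lat -0.05 -0.39; F leaf-x -5.3, tool-y 0.8
```

Emit:
{"method": "step_arm", "body": {"commands": [[0.001,0.142,0,0,0,-1,255],[0.001,0.142,0,0,0,-1,255],[0,0,0,0,0,0,255],[0,0,0,0,0,0,255],[0,0,0,0,0,0,255],[0,0,0,0,0,0,255]]}}

```text
time: 12.2
tcp_pos: [527.3, -17.4, 29.6]
eef_rot: [[0.885, 0.466, -0.0], [0.466, -0.885, -0.0], [-0.0, 0.0, -1.0]]
ft_force: [-4.8, -2.7, -2.4]
finger_gap: 0.174
```

```bash
python3 st.py
```

```text
along -78.97 lat -25.26 z 29.62 yaw 27.77 | F along -5.3 lat -1.8 z -2.4 12.2
centre err along/lat -0.02 -0.42; F leaf-x -5.6, tool-y 0.2
```

Swung 17°, 5.6 N, held about 0.4 s. Swinging back.

Emit:
{"method": "step_arm", "body": {"commands": [[0.001,-0.144,0,0,0,1,255],[0.001,-0.144,0,0,0,1,255],[0.001,-0.144,0,0,0,1,255],[0.001,-0.144,0,0,0,1,255],[0.001,-0.144,0,0,0,1,255],[0,0,0,0,0,0,255]]}}

```text
time: 12.7
tcp_pos: [524.0, -10.6, 29.6]
eef_rot: [[0.922, 0.386, -0.0], [0.386, -0.922, -0.0], [-0.001, 0.0, -1.0]]
ft_force: [-4.5, -1.2, -2.1]
finger_gap: 0.171
```

```bash
python3 st.py
```

```text
along -80.94 lat -18.05 z 29.60 yaw 22.71 | F along -4.6 lat -0.4 z -2.1 12.7
centre err along/lat -0.14 -0.28; F leaf-x -4.6, tool-y -0.6
```

Emit:
{"method": "step_arm", "body": {"commands": [[0.002,-0.144,0,0,0,1,255],[0.002,-0.144,0,0,0,1,255],[0.001,-0.144,0,0,0,1,255],[0.001,-0.144,0,0,0,1,255],[0.001,-0.144,0,0,0,1,255],[0.001,-0.144,0,0,0,1,255],[0,0,0,0,0,0,255]]}}

```text
time: 13.28
tcp_pos: [521.1, -2.4, 29.6]
eef_rot: [[0.958, 0.287, -0.001], [0.287, -0.958, -0.0], [-0.001, -0.0, -1.0]]
ft_force: [-5.3, -0.4, -1.8]
finger_gap: 0.174
```

```bash
python3 st.py
```

```text
along -82.31 lat -9.41 z 29.59 yaw 16.70 | F along -5.3 lat 0.5 z -1.8 13.2833
centre err along/lat -0.16 -0.18; F leaf-x -5.2, tool-y -1.1
```

Emit:
{"method": "step_arm", "body": {"commands": [[0.001,-0.144,0,0,0,1,255],[0.001,-0.144,0,0,0,1,255],[0.001,-0.144,0,0,0,1,255],[0.001,-0.144,0,0,0,1,255],[0.001,-0.144,0,0,0,1,255],[0.001,-0.144,0,0,0,1,255],[0,0,0,0,0,0,255],[0,0,0,0,0,0,255]]}}

```text
time: 13.95
tcp_pos: [519.0, 6.1, 29.6]
eef_rot: [[0.982, 0.187, -0.001], [0.187, -0.982, 0.0], [-0.001, -0.0, -1.0]]
ft_force: [-5.2, -0.5, -0.8]
finger_gap: 0.174
```

Emit:
{"method": "step_arm", "body": {"commands": [[0,0,0,0,0,0,255],[0,0,0,0,0,0,255],[0,0,0,0,0,0,255]]}}

```text
time: 14.2
tcp_pos: [519.0, 6.1, 29.6]
eef_rot: [[0.982, 0.187, -0.001], [0.187, -0.982, 0.0], [-0.001, -0.0, -1.0]]
ft_force: [-5.2, 0.2, -1.3]
finger_gap: 0.172
```

```bash
python3 st.py
```

```text
along -82.73 lat -0.71 z 29.61 yaw 10.75 | F along -5.1 lat 1.2 z -1.3 14.2
centre err along/lat -0.13 -0.04; F leaf-x -5.0, tool-y -1.2
```

All three phases are done with about 5 N throughout. Back off, lift, and carry over the sleeve.

Emit:
{"method": "step_arm", "body": {"commands": [[-0.5,0,0,0,0,0,255],[-1.0,0,0,0,0,0,255],[-0.5,0,0,0,0,0,255],[0,0,-1.5,0,0,0,255],[0,0,-2.5,0,0,0,255],[0,0,-2.0,0,0,0,255],[0,0,0,0,0,0,255],[0,0,0,0,0,0,255]]}}

```text
time: 14.87
tcp_pos: [500.6, 2.2, 90.6]
eef_rot: [[0.983, 0.186, 0.003], [0.186, -0.983, 0.0], [0.003, 0.001, -1.0]]
ft_force: [-0.2, -0.0, -1.6]
finger_gap: 0.167
```

Emit:
{"method": "step_arm", "body": {"commands": [[1.2,0,0,0,0,0,255],[2.5,0,0,0,0,0,255],[3.0,0,0,0,0,0,255],[3.5,0,0,0,0,0,255],[3.5,0,0,0,0,0,255],[3.0,0,0,0,0,0,255],[2.5,0,0,0,0,0,255],[1.0,0,0,0,0,0,255]]}}

```text
time: 15.53
tcp_pos: [701.4, 40.6, 87.7]
eef_rot: [[0.983, 0.186, 0.001], [0.186, -0.983, 0.0], [0.001, -0.0, -1.0]]
ft_force: [-0.3, 0.5, -1.0]
finger_gap: 0.174
```

Emit:
{"method": "step_arm", "body": {"commands": [[0,0,0,0,0,0,255],[0,0,0,0,0,0,255],[0,0,0,0,0,0,255],[0,0,0,0,0,0,255]]}}

```text
time: 15.87
tcp_pos: [696.6, 39.5, 89.2]
eef_rot: [[0.983, 0.186, -0.002], [0.186, -0.983, -0.0], [-0.002, -0.0, -1.0]]
ft_force: [0.7, 0.5, -1.4]
finger_gap: 0.171
```

```bash
python3 st.py
```

```text
along 97.98 lat -0.80 z 89.15 yaw 10.70 | F along 0.8 lat 0.4 z -1.4 15.8667
centre err along/lat 180.58 -0.21; F leaf-x 0.8, tool-y -0.4
```

Over the sleeve middle. Lower 23 mm, then creep.

Emit:
{"method": "step_arm", "body": {"commands": [[0.1,0,0.8,0,0,0,255],[0,0,0.8,0,0,0,255],[0,0,0.5,0,0,0,255],[0,0,0.15,0,0,0,255],[0,0,0,0,0,0,255],[0,0,0,0,0,0,255],[0,0,0,0,0,0,255]]}}

```text
time: 16.45
tcp_pos: [699.4, 40.0, 67.4]
eef_rot: [[0.983, 0.186, 0.0], [0.186, -0.983, 0.0], [0.0, 0.0, -1.0]]
ft_force: [0.1, 0.1, -1.3]
finger_gap: 0.17
```

Emit:
{"method": "step_arm", "body": {"commands": [[0,0,0.04,0,0,0,255],[0,0,0.04,0,0,0,255],[0,0,0,0,0,0,255],[0,0,0,0,0,0,255]]}}

```text
time: 16.78
tcp_pos: [699.2, 40.0, 66.5]
eef_rot: [[0.983, 0.186, 0.0], [0.186, -0.983, 0.0], [0.0, 0.0, -1.0]]
ft_force: [-0.1, 0.1, -1.4]
finger_gap: 0.174
```

```bash
python3 st.py
```

```text
along 100.59 lat -0.81 z 66.46 yaw 10.71 | F along -0.1 lat 0.1 z -1.4 16.7833
centre err along/lat 183.19 -0.21; F leaf-x -0.1, tool-y -0.1
```

Emit:
{"method": "step_arm", "body": {"commands": [[0,0,0.04,0,0,0,255],[0,0,0.04,0,0,0,255],[0,0,0.03,0,0,0,255],[0,0,0,0,0,0,255],[0,0,0,0,0,0,255]]}}

```text
time: 17.2
tcp_pos: [699.1, 39.9, 65.2]
eef_rot: [[0.983, 0.186, -0.0], [0.186, -0.983, -0.0], [-0.0, -0.0, -1.0]]
ft_force: [-0.1, 0.3, -1.9]
finger_gap: 0.17
```

```bash
python3 st.py
```

```text
along 100.52 lat -0.82 z 65.23 yaw 10.71 | F along -0.1 lat 0.3 z -1.9 17.2
centre err along/lat 183.12 -0.22; F leaf-x -0.1, tool-y -0.3
```

Not touching yet. Creep a little more.

Emit:
{"method": "step_arm", "body": {"commands": [[0,0,0.03,0,0,0,255],[0,0,0.03,0,0,0,255],[0,0,0,0,0,0,255],[0,0,0,0,0,0,255]]}}

```text
time: 17.53
tcp_pos: [699.2, 40.0, 65.0]
eef_rot: [[0.983, 0.186, 0.0], [0.186, -0.983, 0.0], [0.0, -0.0, -1.0]]
ft_force: [-1.1, 0.5, 2.4]
finger_gap: 0.174
```

```bash
python3 st.py
```

```text
along 100.64 lat -0.80 z 65.03 yaw 10.71 | F along -1.0 lat 0.7 z 2.4 17.5333
centre err along/lat 183.25 -0.20; F leaf-x -1.0, tool-y -0.7
```

Touched down. Open fully, then rise straight up.

Emit:
{"method": "step_arm", "body": {"commands": [[0,0,0,0,0,0,100],[0,0,0,0,0,0,100],[0,0,0,0,0,0,100],[0,0,0,0,0,0,100],[0,0,0,0,0,0,100],[0,0,0,0,0,0,100],[0,0,0,0,0,0,100],[0,0,0,0,0,0,100]]}}

```text
time: 18.2
tcp_pos: [699.2, 40.0, 64.7]
eef_rot: [[0.983, 0.186, 0.0], [0.186, -0.983, -0.0], [0.0, 0.0, -1.0]]
ft_force: [-0.1, 0.3, 0.8]
finger_gap: 0.61
```

Emit:
{"method": "step_arm", "body": {"commands": [[0,0,-0.5,0,0,0,100],[0,0,-2,0,0,0,100],[0,0,-3,0,0,0,100],[0,0,-3,0,0,0,100],[0,0,-3,0,0,0,100],[0,0,-3,0,0,0,100],[0,0,0,0,0,0,100],[0,0,0,0,0,0,100]]}}

```text
time: 18.87
tcp_pos: [700.4, 40.0, 212.4]
eef_rot: [[0.983, 0.186, 0.004], [0.186, -0.983, 0.0], [0.004, 0.001, -1.0]]
ft_force: [-0.3, -1.2, -0.6]
finger_gap: 0.61
```

Emit:
{"method": "step_arm", "body": {"commands": [[-4,0,0,0,0,0,100],[-4,0,0,0,0,0,100],[-4,0,0,0,0,0,100],[-4,0,0,0,0,0,100],[-4,0,0,0,0,0,100],[-4,0,0,0,0,0,100],[0,0,0,0,0,0,100],[0,0,0,0,0,0,100]]}}

```text
time: 19.53
tcp_pos: [460.9, -4.9, 208.9]
eef_rot: [[0.983, 0.185, -0.002], [0.185, -0.983, 0.0], [-0.002, -0.0, -1.0]]
ft_force: [0.2, -0.3, -0.2]
finger_gap: 0.608
```

```bash
python3 - <<'E'
from m import *
a=imaging.snapshot("top")[:,:,::-1].copy(); s=imaging.snapshot("scene")[:,:,::-1].copy(); cv2.imwrite("pics/top3.png",a)
o=np.hstack([cv2.resize(a[100:260,200:350],None,fx=2.5,fy=2.5,interpolation=2),cv2.resize(s[160:320,280:430],None,fx=2.5,fy=2.5,interpolation=2)])
cv2.imwrite("pics/c5.png",o)
c=np.array([698.8,40.7]); x1,y1=c+90
w=warp(a,44,c[0]-90,x1,c[1]-90,y1); h=cv2.cvtColor(w,cv2.COLOR_BGR2HSV).astype(int)
m=(h[...,0]>80)&(h[...,0]<130)&(h[...,1]<70); r=cv2.minAreaRect(big(m)); q=toxy(cv2.boxPoints(r),x1,y1)
print(q.round(1).tolist(),np.array(r[1])/2,q.mean(0)-c); print(bot.get_state()['time'])
E
```

```text
[[751.5, 93.2], [767.4, 11.5], [665.4, -8.3], [649.5, 73.4]] [103.92852783  83.2464447 ] [9.66319084 1.76785183]
19.6333
```

View pics/c5.png

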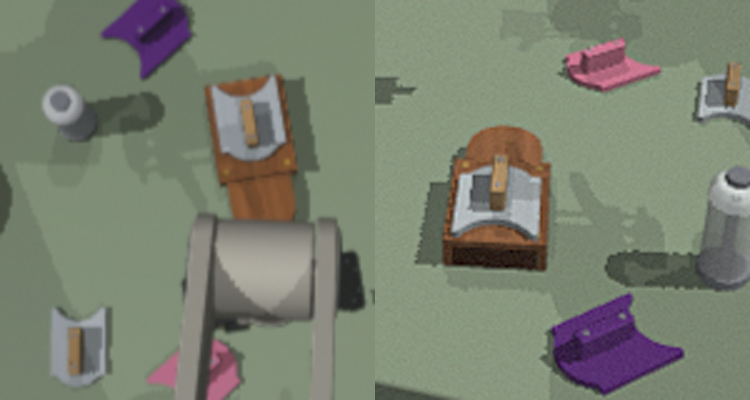

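The leaf lies flat on the sleeve, within about 2 mm of its middle. The mill and the other leaves have not moved, and the arm is clear.

```bash
python3 -c "
from rig import bot; print(bot.sign_off())"
```

```text
the job is handed in; nothing more can be done
None
```

The front riser is the broad one, so leaf_42 was the fitting leaf. I pressed it home on the round end, swung it, and left it lying flat on the sleeve. The job is handed in at about 19.6 s of the 66 s; no verdict was reported.

- **Press and swing:** I pressed it home at about 5 N, nearly centred after easing it right by about 0.7 mm. I then swung it about 17° to one side, held it, and brought it back in line. At every reading the force stayed between about 4.6 and 5.6 N, and the leaf centre was within about 0.5 mm sideways of the point where the side force balanced. The leaf may have hovered up to about 0.4 mm above the sideboard, well under the 4 mm allowed.
- **Placing:** The last pictures show the leaf released on the sleeve, its origin about 2 mm from the sleeve's middle by the camera. The arm was about 24 cm back and touching nothing.
- **Other objects:** leaf_34, the salt mill and the pink and purple look-alikes looked undisturbed in the last pictures. leaf_26, the bowl, the dish and the nutcracker were not in those crops, but the arm did not work near them at low height.
- **Disagreements:** The camera's estimate of the round end's axis differed from the contact-centred one by about 0.6 mm sideways. No check failed.

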